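Put the cocktail shaker back together

TASK

Put the washed cocktail set back in order on the sideboard, in this order: stand the steel tin upright in the middle of the round white coaster, then fit the copper strainer down into its mouth until the flange sits on the rim, then set the black cap fully down over the strainer's neck, and last stand the brass jigger, wide cup down as it is now, in the middle of the square slate coaster. Let go of each piece before fetching the next, and leave the two decanters and the glass tumbler standing where they are.

Things in the scene. Friction and masses are not known exactly. Their poses are not given: they have to be found in the camera images.
- tin: Polished steel shaker tin, an open round cup standing mouth up, 100 mm tall. Outer diameter 52 mm at the foot widening to 62 mm at 45 mm height, then straight up to the rim; wall 3 mm, so the mouth is 56 mm wide inside. About 160 g. Origin: centre of its underside, z up along its axis.
- strainer: Solid copper-coloured strainer top, standing plug down, 60 mm tall, 110 g. Diameters from below: plug 50 mm, 14 mm long (foot bevelled to 42); flange 62 mm at 14-19 mm height; shoulder sloping in to a straight neck, 32 mm at 34-60 mm (top bevelled 3 mm, dark holes). Seated, flange on the tin's rim, its origin is 86 mm above the tin's. Origin: underside centre, z up the axis.
- cap: Black cap of the shaker, a round cup standing mouth down, closed domed top up, 36 mm tall, 45 mm outer diameter, 39 mm inner diameter, 24 mm deep inside. It slips over the strainer's neck (3.5 mm free all round) and rests on the neck's top: its origin is then 36 mm above the strainer's origin. About 60 g. Origin: centre of its lower rim plane, z up along its axis.
- jigger: Brass double-ended measuring jigger standing on its wide cup, 84 mm tall: wide cup 44 mm in diameter at the bottom, waist 18 mm at 40 mm height, narrow cup 33 mm in diameter, straight from 54 mm to the open top at 84 mm. About 120 g. Origin: centre of its underside, z up along its axis.
- round_coaster: Round white marble coaster, 100 mm in diameter, 8 mm thick, fixed on the sideboard. Target of the tin. Origin: centre of its underside; its top is 8 mm higher.
- slate_coaster: Square dark slate coaster, 100 x 100 mm, 8 mm thick, fixed on the sideboard. Target of the jigger. Origin: centre of its underside; its top is 8 mm higher.
- green_decanter: Green glass decanter with a round clear stopper, 84 mm in diameter, 190 mm tall, loose: leave it alone. Origin: centre of its underside.
- amber_decanter: Amber glass decanter with a round clear stopper, 74 mm in diameter, 190 mm tall, loose: leave it alone. Origin: centre of its underside.
- tumbler: Clear glass tumbler, 76 mm in diameter, 85 mm tall, loose: leave it alone. Origin: centre of its underside.
Not all that is in view belongs to the job. What is shaped like the tin but purple or red is not meant.

How it is judged:
On the way, in this order (a step that is already met when the one before it is completed fails the run):
1. the tin stands on the round coaster, let go (horizontal distance between tin and round_coaster below 0.015 m and angle between tin's own z axis and vertical below 0.1 rad and z of tin in the frame of round_coaster between 0.005 and 0.011 m and contact force between the fingers and tin below 0.2 N), for 0.2 s.
2. the strainer is seated in the tin's mouth, let go (horizontal distance between tin and round_coaster below 0.015 m and angle between tin's own z axis and vertical below 0.1 rad and z of tin in the frame of round_coaster between 0.005 and 0.011 m and horizontal distance between strainer and tin below 0.006 m and angle between the z axis of strainer and the z axis of tin, either way round below 0.08 rad and z of strainer in the frame of tin between 0.083 and 0.089 m and contact force between the fingers and strainer below 0.2 N), for 0.2 s.
3. the cap sits over the strainer's neck, let go (horizontal distance between tin and round_coaster below 0.015 m and angle between tin's own z axis and vertical below 0.1 rad and z of tin in the frame of round_coaster between 0.005 and 0.011 m and horizontal distance between strainer and tin below 0.006 m and angle between the z axis of strainer and the z axis of tin, either way round below 0.08 rad and z of strainer in the frame of tin between 0.083 and 0.089 m and horizontal distance between cap and strainer below 0.008 m and angle between the z axis of cap and the z axis of strainer, either way round below 0.1 rad and z of cap in the frame of strainer between 0.033 and 0.039 m and contact force between the fingers and cap below 0.2 N), for 0.2 s.
4. the jigger stands on the slate coaster, let go (horizontal distance between jigger and slate_coaster below 0.015 m and angle between jigger's own z axis and vertical below 0.1 rad and z of jigger in the frame of slate_coaster between 0.005 and 0.011 m and contact force between the fingers and jigger below 0.2 N), for 0.2 s.
At the end, for the whole second after the job is handed in: Tin upright on the round coaster within 15 mm of its centre, strainer in its mouth (flange within 3 mm of the rim), cap fully down over the neck (within 3 mm), jigger upright, wide cup down, within 15 mm of the slate coaster's centre; all at rest and released (horizontal distance between tin and round_coaster below 0.015 m and angle between each of tin, jigger's own z axis and vertical below 0.1 rad and z of tin in the frame of round_coaster between 0.005 and 0.011 m and horizontal distance between strainer and tin below 0.006 m and angle between the z axis of strainer and the z axis of tin, either way round below 0.08 rad and z of strainer in the frame of tin between 0.083 and 0.089 m and horizontal distance between cap and strainer below 0.008 m and angle between the z axis of cap and the z axis of strainer, either way round below 0.1 rad and z of cap in the frame of strainer between 0.033 and 0.039 m and horizontal distance between jigger and slate_coaster below 0.015 m and z of jigger in the frame of slate_coaster between 0.005 and 0.011 m and linear speed of each of tin, strainer, cap, jigger below 0.01 m/s); the robot touches nothing.
It fails at once if the green decanter is shifted by more than 30 mm or tipped (distance of green_decanter from where it was at the start of the episode above 0.03 m or angle between green_decanter's own z axis and vertical above 0.3 rad).
It fails at once if the amber decanter is shifted by more than 30 mm or tipped (distance of amber_decanter from where it was at the start of the episode above 0.03 m or angle between amber_decanter's own z axis and vertical above 0.3 rad).
It fails at once if the tumbler is shifted by more than 30 mm or tipped (distance of tumbler from where it was at the start of the episode above 0.03 m or angle between tumbler's own z axis and vertical above 0.3 rad).
It also fails if it takes over 120 s, if anything falls off the work surface, if the arm or the gripper's body presses on something with over 40 N, if the wrist force passes 120 N, or if a joint passes its speed limit or range.

ROBOT

A 6-joint arm with a two-finger parallel gripper is mounted at the origin on the work surface. World frame = base frame: x ahead of the robot, y to its left, z up, the work surface at z = 0. Lengths are in m, angles in rad, forces in N, time in s.
With the tool pointing down it reaches from about 0.375 to 0.9 m from the base axis. Payload 3.1 kg.
Tool frame: the origin (TCP) lies on the centre line of the jaws, within the pads' length; the fingertips stand 25 mm ahead of it and the grasp point (between the pads) lies 6 mm ahead of it; z points along the fingers, y is the direction in which the jaws open and shut (so a half turn about z gives the same grasp; the last joint's range is limited). The gripper opens to 85 mm and grips with 20 to 120 N. Pads are 22 mm wide; open, the fingers measure 114 mm over their backs; the gripper's body (76 mm by 85 mm) begins 54 mm behind the grasp point. The pads swing forward as they close: fully open they stand 13 mm farther back than shut.
Start: joints at [-1.296, 0.527, 1.433, -0, 1.181, -0.178], TCP at [0.273, -0.562, 0.256] pointing down, gripper open.
Joint ranges: [-3.08, 3.08], [-0.75, 2.2], [0.22, 2.44], [-1.43, 4.57], [0, 2.65], [-2.85, 2.85]. Speed limits (rad/s): [2.79, 2.79, 3.14, 3.14, 3.14, 3.14].

INTERFACE

Orientations are given as a rotation vector (axis times angle).
In Python, from plant import env gives the robot as it stands.
- The arm moves only by the tool carry_out, never from a script. Its argument "motion" is one flat list of numbers, 5 for each row, row after row: the shift along the tool's x, y, z in m, then the turn about the tool's z in rad, then the gripper command: -1 is shut, 1 is fully open, values between are in proportion. In form: [dx, dy, dz, spin, gripper, dx, dy, dz, spin, gripper, ...]. A call has exactly 10 rows; each row shifts and turns the commanded pose from where the row before left it, along the tool's axes as they then stand; what a row does not reach is not made up. A row lasts 1/12 s, in which the tool goes at most 41.7 mm and 7.16 degrees, less where a joint would pass 70% of its speed; a pose out of reach is approached as far as the arm can. A call is refused whole if a number of a shift passes 0.0417 or a number of a turn 0.125, either way. A call with a gripper value outside its range is refused whole. The fingers move at their own pace and stop on an object; "grip_force" is the grip in N (left out, the last holds). Time passes only in rows, so rows that do not move let the fingers close, or fill a call up. It gives the time, the measured TCP pose, the force and the opening at its end, in the units of the state.
- env.observe(): the state, without advancing time (a new reading comes with each control period).
- env.grab_frame(name): name is "scene" or "top"; returns the picture (480x640x3 uint8, red, green, blue); there is no depth.
- env.calibration(name): a dict with "fx", "fy", "cx", "cy" (pixels), "R" (3x3) and "t" (3): a world point X has camera coordinates R X + t. Camera axes: x right, y down, z forward; pixel columns grow to the right and rows downward; lengths in m; the calibration is good to about 2 mm. A picture is of the moment at which its call begins. calibration takes no time and is no camera call.
- env.sign_off(): hands the job in, once; it reports no verdict.
The state is a dict: "t": time; "q": joint angles; "joint_vel": joint speeds; "joint_efforts": joint torques, N m; "position": TCP position; "orientation": TCP orientation; "force": force on the tool from outside, world axes, zero at the start; "wrist_torque": the same for the moment, N m; "gripper_width": opening from 0.0 (shut) to 1.0 (fully open).
Only numpy, scipy, OpenCV 4.12 (cv2) and the standard library are available. Lean on these libraries where they do the work, as an engineer would, in place of code of your own. Each camera call takes 0.05 s, during which the arm holds its last target.

## Working session

There is one attempt and no reset: what is moved stays moved. The work goes in short steps, Python scripts to look and compute and a tool call to move; the robot and the scene stay as the last step left them, time stands still between calls to the robot, and variables do not carry over. Pictures are saved under pics/ and viewed, and the job is handed in when it is done.

Besides the shell and the picture viewer there is one more tool, called as name(argument=value, ...), one argument or row to a line, values as JSON. carry_out: Moves the arm, as the interface text tells. Its arguments: {"type":"object","properties":{"motion":{"type":"array","items":{"type":"number"}},"grip_force":{"type":"number"}},"required":["motion"]}

```bash
ls; mkdir -p pics
cat > h.py <<'E'
import numpy as np, cv2
from plant import env
def snap(n,f):
    im=env.grab_frame(n); cv2.imwrite('pics/'+f,cv2.cvtColor(im,cv2.COLOR_RGB2BGR)); return im
def ray(n,u,v):
    c=env.calibration(n);R=np.array(c['R']);t=np.array(c['t'])
    d=R.T@np.array([(u-c['cx'])/c['fx'],(v-c['cy'])/c['fy'],1]); return -R.T@t,d/np.linalg.norm(d)
def onz(n,u,v,z):
    o,d=ray(n,u,v); return o+d*(z-o[2])/d[2]
def proj(n,X):
    c=env.calibration(n);p=np.array(c['R'])@np.array(X)+np.array(c['t']); return c['fx']*p[0]/p[2]+c['cx'],c['fy']*p[1]/p[2]+c['cy']
def tri(a,b):
    (o1,d1),(o2,d2)=ray(*a),ray(*b)
    A=np.stack([d1,-d2],1);s=np.linalg.lstsq(A,o2-o1,rcond=None)[0]
    p,q=o1+s[0]*d1,o2+s[1]*d2; return (p+q)/2,np.linalg.norm(p-q)
E
python3 - <<'E'
from h import *
np.set_printoptions(precision=3,suppress=True)
snap('scene','s0.png');snap('top','t0.png')
for n in('scene','top'):print(n,{k:np.array(v) for k,v in env.calibration(n).items()})
print(env.observe())
E
```

```text
pics
scene {'fx': array(477.831), 'fy': array(477.831), 'cx': array(320.73), 'cy': array(242.374), 'R': array([[-0.723,  0.69 , -0.019],
       [ 0.456,  0.457, -0.764],
       [-0.519, -0.561, -0.645]]), 't': array([ 0.385, -0.227,  1.326])}
top {'fx': array(608.397), 'fy': array(608.397), 'cx': array(323.812), 'cy': array(237.841), 'R': array([[-0.027, -0.999, -0.017],
       [-0.985,  0.029, -0.17 ],
       [ 0.17 ,  0.012, -0.985]]), 't': array([0.028, 0.562, 1.565])}
{'t': 0.1, 'q': array([-1.296,  0.528,  1.434, -0.   ,  1.181, -0.179]), 'joint_vel': array([-0.   , -0.002, -0.004,  0.001, -0.001, -0.   ]), 'joint_efforts': array([ -0.   , -44.33 , -17.859,  -0.   ,   0.004,  -0.   ]), 'position': array([ 0.273, -0.561,  0.255]), 'orientation': array([-3.059, -0.705,  0.   ]), 'force': array([0.623, 0.324, 0.266]), 'wrist_torque': array([-0.055, -0.007, -0.022]), 'gripper_width': 1.001703971411542}
```

View pics/s0.png

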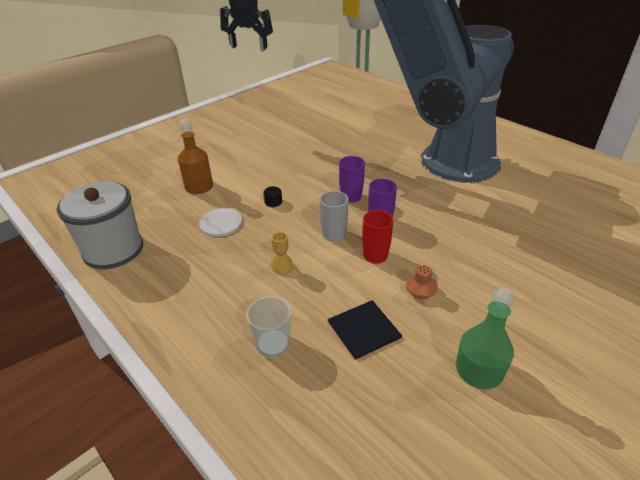

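View pics/t0.png

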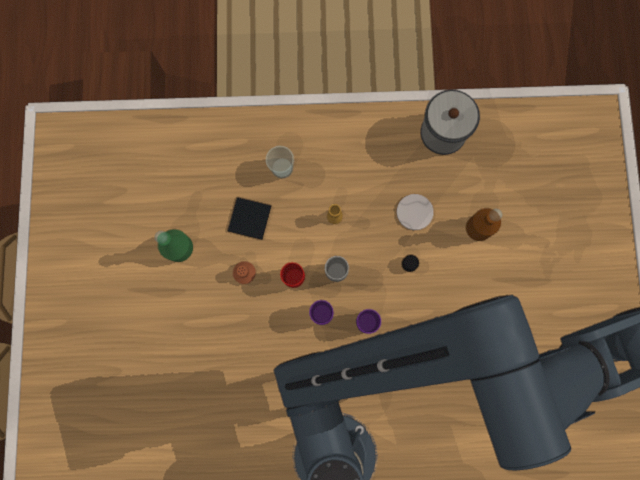

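The steel tin is the grey cup at scene (334,217), top (337,268). The purple cups at top (321,313) and (369,321) and the red one at (293,275) are decoys. The strainer is at top (244,272), the cap at (410,263), the jigger at (335,214), the round coaster at (415,212) and the slate at (249,218). I'll confirm in enlarged crops.

Run:
```python
import cv2,numpy as np
t=cv2.imread('pics/t0.png')[180:340,220:440]; s=cv2.imread('pics/s0.png')[150:370,190:450]
cv2.imwrite('pics/c1.png',cv2.resize(t,(792,576),interpolation=cv2.INTER_CUBIC))
cv2.imwrite('pics/c2.png',cv2.resize(s,(709,600),interpolation=cv2.INTER_CUBIC))
```

```text
(no output)
```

View pics/c1.png

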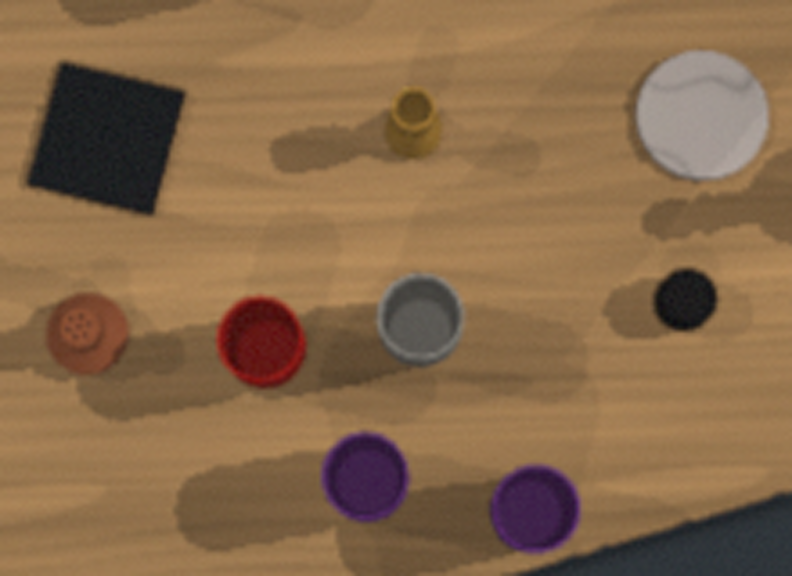

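View pics/c2.png

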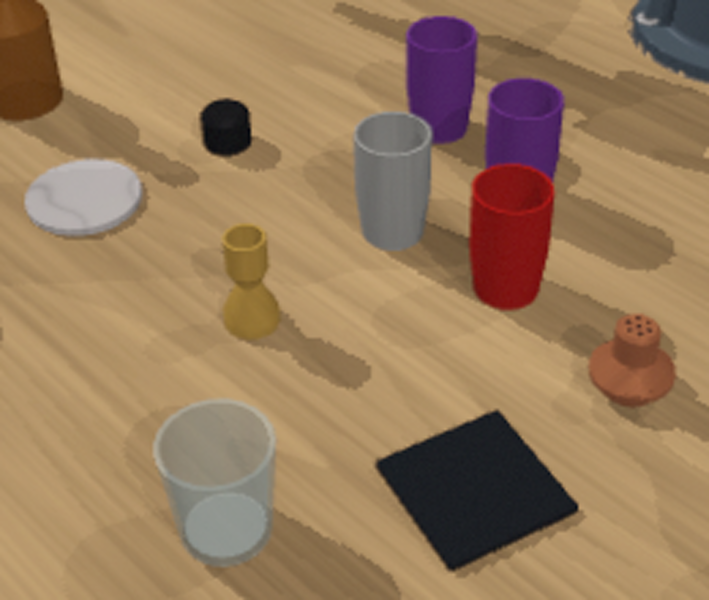

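The crops confirm it: only the cup at top (337,268) is grey steel. Now measuring with masks.

```bash
cat > m.py <<'E'
from h import *
np.set_printoptions(precision=4,suppress=True)
def mask(im,kind):
    hsv=cv2.cvtColor(im,cv2.COLOR_RGB2HSV).astype(int);H,S,V=hsv[...,0],hsv[...,1],hsv[...,2]
    r,g,b=[im[...,i].astype(int) for i in range(3)]
    if kind=='grey': m=(S<60)&(V>50)
    if kind=='dark': m=(V<60)
    if kind=='copper': m=(S>95)&((H<=9)|(H>170))&(V>60)
    if kind=='brass': m=(S>150)&(H>16)&(H<32)
    return m.astype(np.uint8)
def blob(im,kind,box):
    x0,y0,x1,y1=box; m=np.zeros(im.shape[:2],np.uint8); m[y0:y1,x0:x1]=mask(im,kind)[y0:y1,x0:x1]
    cs,_=cv2.findContours(m,cv2.RETR_EXTERNAL,cv2.CHAIN_APPROX_NONE)
    return max(cs,key=cv2.contourArea)[:,0,:]
E
python3 - <<'E'
from m import *
T=cv2.cvtColor(cv2.imread('pics/t0.png'),cv2.COLOR_BGR2RGB);S=cv2.cvtColor(cv2.imread('pics/s0.png'),cv2.COLOR_BGR2RGB)
B={'tin':('grey',(320,250,356,290),(312,185,357,245)),'strainer':('copper',(228,255,262,290),(400,260,445,302)),
'cap':('dark',(398,250,425,277),(258,183,288,210)),'jigger':('brass',(322,198,350,228),(266,228,300,280)),
'coaster':('grey',(390,188,440,236),(190,200,250,240)),'slate':('dark',(222,192,278,244),(320,295,410,362))}
for k,(kind,bt,bs) in B.items():
    for im,n,b in((T,'top',bt),(S,'scene',bs)):
        c=blob(im,kind,b); e=cv2.fitEllipse(c.astype(np.float32)); print(k,n,'bbox',c.min(0),c.max(0),'area',cv2.contourArea(c),'ell',np.round(e[0],1),np.round(e[1],1),round(e[2]))
        v=im.copy()
        if k=='tin' or 1: cv2.drawContours(im,[c.reshape(-1,1,2)],-1,(0,255,0) if k!='x' else 0,1)
for n in('top','scene'):
    o,d=ray(n,320,240);print(n,'cam',o,d)
o=cv2.resize(np.hstack([T[180:300,220:440],S[180:300,200:420]]),None,fx=1.8,fy=1.8*1)
cv2.imwrite('pics/ma.png',o[...,::-1]);
E
```

```text
tin top bbox [325 256] [348 281] area 444.5 ell [336.2 268.2] [23.  24.7] 5
tin scene bbox [320 191] [348 241] area 1199.0 ell [333.6 214.3] [28.9 54.5] 0
strainer top bbox [237 273] [253 282] area 52.5 ell [244. 278.] [ 7.6 16.1] 99
strainer scene bbox [415 275] [425 283] area 12.0 ell [419.9 279.1] [ 6.7 10.2] 121
cap top bbox [402 255] [418 271] area 191.0 ell [409.8 263. ] [15.  16.5] 54
cap scene bbox [264 187] [281 206] area 276.0 ell [272.5 196.4] [17.6 20.2] 169
jigger top bbox [327 204] [341 223] area 204.5 ell [334.3 213.9] [13.7 19.4] 179
jigger scene bbox [272 232] [292 273] area 569.0 ell [280.9 254.4] [17.9 47.2] 174
coaster top bbox [397 194] [432 229] area 979.0 ell [414.5 211.6] [35.  35.7] 110
coaster scene bbox [199 208] [241 235] area 903.5 ell [220.2 221.8] [26.8 43. ] 81
slate top bbox [228 198] [270 238] area 1171.5 ell [249.1 218.1] [39.8 41. ] 69
slate scene bbox [328 301] [401 358] area 2298.5 ell [364.  329.1] [50.1 63.7] 95
top cam [ 0.2887 -0.0078  1.6378] [ 0.1668  0.0186 -0.9858]
scene cam [1.0702 0.5815 0.6901] [-0.5197 -0.5641 -0.6416]
```

View pics/ma.png

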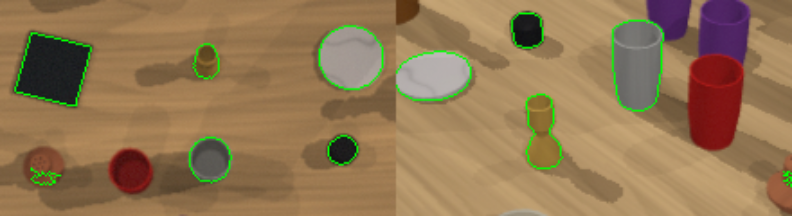

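```bash
sed -i "s/m=(S>95)&((H<=9)|(H>170))&(V>60)/m=((H<=11)|(H>172))\&(S>70)\&(V>60)/" m.py
python3 - <<'E'
from m import *
T=cv2.cvtColor(cv2.imread('pics/t0.png'),cv2.COLOR_BGR2RGB);S=cv2.cvtColor(cv2.imread('pics/s0.png'),cv2.COLOR_BGR2RGB)
hs=cv2.cvtColor(T,cv2.COLOR_RGB2HSV); print(hs[272,236:256].tolist(), hs[290,244])
ct=blob(T,'copper',(228,255,262,290));cs=blob(S,'copper',(400,260,445,302))
print('str',ct.min(0),ct.max(0),cs.min(0),cs.max(0))
def rowspan(c,r): x=c[c[:,1]==r][:,0]; return x.min(),x.max()
for nm,c in(('str',cs),('tin',blob(S,'grey',(312,185,357,245))),('cap',blob(S,'dark',(258,183,288,210))),('jig',blob(S,'brass',(266,228,300,280)))):
    print(nm,[(int(r),)+tuple(map(int,rowspan(c,r))) for r in range(c[:,1].min(),c[:,1].max()+1,2)])
cj=blob(T,'brass',(322,198,350,228));print('jig top',[(int(r),)+tuple(map(int,rowspan(cj,r))) for r in range(cj[:,1].min(),cj[:,1].max()+1)])
# planar: coaster, slate
for nm,a,b in(('round',(414.5,211.6),(220.2,220.8)),('slate',(249.1,218.1),(364,329.1))):
    print(nm,onz('top',*a,.008),onz('scene',*b,.008),tri(('top',)+a,('scene',)+b))
E
```

```text
[[10, 156, 108], [10, 156, 132], [11, 158, 129], [10, 156, 129], [10, 153, 128], [9, 152, 138], [10, 163, 141], [9, 156, 119], [10, 155, 133], [10, 160, 143], [9, 155, 138], [9, 160, 121], [10, 159, 111], [10, 159, 128], [9, 156, 137], [10, 155, 135], [10, 158, 136], [9, 158, 137], [9, 159, 138], [12, 146, 131]] [ 16 123 122]
str [233 262] [255 283] [406 266] [436 298]
str [(266, 419, 426), (268, 416, 429), (270, 416, 431), (272, 416, 431), (274, 415, 431), (276, 411, 431), (278, 408, 432), (280, 407, 434), (282, 407, 435), (284, 406, 436), (286, 407, 436), (288, 407, 436), (290, 408, 436), (292, 410, 435), (294, 412, 433), (296, 414, 430), (298, 419, 425)]
tin [(191, 329, 340), (193, 324, 344), (195, 321, 346), (197, 320, 347), (199, 320, 348), (201, 320, 348), (203, 320, 347), (205, 320, 347), (207, 320, 347), (209, 320, 347), (211, 320, 347), (213, 320, 347), (215, 320, 347), (217, 320, 347), (219, 320, 347), (221, 321, 346), (223, 321, 346), (225, 321, 346), (227, 322, 345), (229, 322, 345), (231, 322, 345), (233, 323, 345), (235, 323, 344), (237, 324, 343), (239, 326, 341), (241
[... 448 characters left out ...]
(262, 273, 291), (264, 272, 291), (266, 273, 291), (268, 273, 291), (270, 274, 290), (272, 276, 288)]
jig top [(204, 333, 336), (205, 331, 338), (206, 330, 338), (207, 329, 339), (208, 329, 339), (209, 329, 340), (210, 329, 340), (211, 328, 340), (212, 328, 341), (213, 328, 341), (214, 328, 341), (215, 327, 341), (216, 328, 341), (217, 327, 341), (218, 328, 341), (219, 328, 341), (220, 329, 340), (221, 329, 339), (222, 330, 338), (223, 333, 337)]
round [ 0.6353 -0.2372  0.008 ] [ 0.6353 -0.235   0.008 ] (array([ 0.635 , -0.2369,  0.0069]), np.float64(0.001355200479970595))
slate [0.631  0.2156 0.008 ] [0.6351 0.221  0.008 ] (array([0.6317, 0.2171, 0.0019]), np.float64(0.0016844015172500807))
```

Run:
```python
from m import *
def dz(u,v): return abs(ray('scene',u,v)[1][2])
def ell(cu,edge,a,sgn): return cu,edge+sgn*a*dz(cu,edge)
L={'tin rim':((336.5,267.7),ell(334,190.5,14.3,1),.1),
'jig rim':((334.3,210),ell(279.3,231.5,7.5,1),.084),
'str neck':((242.2,271.4),ell(423.5,265.5,7.8,1),.058),
'str flange':((244,272.5),ell(421,298.5,15.5,-1),.0155),
'cap top':((410,263),ell(272.5,186.5,8.9,1),.033),
}
for k,(a,b,z) in L.items():
    p,e=tri(('top',)+a,('scene',)+b); print(k,b,'tri',p,round(e*1000,1),'mm | top@z',onz('top',*a,z)[:2],'scene@z',onz('scene',*b,z)[:2])
T=cv2.cvtColor(cv2.imread('pics/t0.png'),cv2.COLOR_BGR2RGB);S=cv2.cvtColor(cv2.imread('pics/s0.png'),cv2.COLOR_BGR2RGB)
for n,im,b in(('top',T,(222,192,278,244)),('scene',S,(320,295,410,362))):
    c=blob(im,'dark',b);q=cv2.approxPolyDP(c.reshape(-1,1,2),6,True)[:,0];print(n,q.tolist())
    P=np.array([onz(n,*x,.008) for x in q]);print(P[:,:2].tolist(),P.mean(0))
# obstacles
for n,u,v,z in(('top',280,165,.085),('scene',269,315,.085),('top',176,246,.03),('top',484,224,.05),('top',293,275,.1),('top',321.5,313,.1),('top',368.5,321.5,.1),('scene',195,178,.04)):
    print(n,u,v,onz(n,u,v,z))
```

```text
tin rim (334, np.float64(198.50228694430217)) tri [ 0.4754 -0.018   0.0994] 2.4 mm | top@z [ 0.4761 -0.0189] scene@z [ 0.4754 -0.0164]
jig rim (279.3, np.float64(236.17970691379617)) tri [ 0.6293 -0.0175  0.0844] 1.0 mm | top@z [ 0.6298 -0.0179] scene@z [ 0.6287 -0.0175]
str neck (423.5, np.float64(270.7289671162064)) tri [0.4787 0.2287 0.0545] 1.2 mm | top@z [0.4787 0.2277] scene@z [0.4816 0.2311]
str flange (421, np.float64(287.3613301337868)) tri [0.4807 0.2303 0.0118] 1.4 mm | top@z [0.4807 0.2292] scene@z [0.4835 0.2328]
cap top (272.5, np.float64(191.37533053626376)) tri [ 0.4912 -0.2146  0.0315] 0.5 mm | top@z [ 0.4912 -0.2145] scene@z [ 0.4924 -0.2125]
top [[237, 198], [228, 230], [262, 238], [270, 206]]
[[0.6885310441666168, 0.24867432023171476], [0.5995284976027544, 0.27354856725454185], [0.5745759779666431, 0.1807285512540515], [0.6631504263044021, 0.1578609178083015]] [0.6314 0.2152 0.008 ]
scene [[372, 301], [328, 320], [355, 358], [401, 336]]
[[0.5730995250142901, 0.18521230659439575], [0.6666593108402888, 0.159714573550299], [0.692889287133073, 0.25285866710316207], [0.5996967328944565, 0.27795054981162554]] [0.6331 0.2189 0.008 ]
top 280 165 [0.7558 0.1222 0.085 ]
scene 269 315 [0.7747 0.1305 0.085 ]
top 176 246 [0.5558 0.4098 0.03  ]
top 484 224 [ 0.5873 -0.413   0.05  ]
top 293 275 [0.4607 0.0921 0.1   ]
top 321.5 313 [0.3628 0.0222 0.1   ]
top 368.5 321.5 [ 0.3384 -0.0948  0.1   ]
scene 195 178 [ 0.5989 -0.3906  0.04  ]
```

Both views agree within about 3 mm, and the triangulated heights (rim 99.4 mm, jigger 84.4 mm, neck 54.5 mm, cap 31.5 mm) match the sizes given. First I turn the tool square to the world (+0.452 about tool z), then move over the tin.

carry_out(
  motion=[0,0,0,0.113,1,0,0,0,0.113,1,0,0,0,0.113,1,0,0,0,0.113,1,0.0135,-0.036,0,0,1,0.0135,-0.036,0,0,1,0.0135,-0.036,0,0,1,0.0135,-0.036,0,0,1,0.0135,-0.036,0,0,1,0.0135,-0.036,0,0,1],
  grip_force=40,
)

```text
t: 0.93
position: [0.3543, -0.344, 0.256]
orientation: [-3.141, -0.0, 0.001]
force: [1.1, -1.0, 0.1]
gripper_width: 1.003
```

carry_out(
  motion=[0.0135,-0.036,0,0,1,0.0135,-0.036,0,0,1,0.0135,-0.036,0,0,1,0.0135,-0.036,0,0,1,0.0135,-0.036,0,0,1,0.0135,-0.036,0,0,1,0.0135,-0.036,0,0,1,0.0135,-0.036,0,0,1,0.0132,-0.038,0,0,1,0,0,0.02,0,1],
)

```text
t: 1.77
position: [0.4788, -0.0143, 0.2388]
orientation: [-3.141, -0.012, -0.014]
force: [1.0, -0.3, -1.0]
gripper_width: 1.001
```

Run:
```python
from h import *
snap('scene','s1.png');snap('top','t1.png');print(env.observe()['position'],env.observe()['orientation'])
```

```text
[ 0.47359915 -0.01751923  0.23440455] [-3.14032678 -0.00818016  0.00845537]
```

View pics/s1.png

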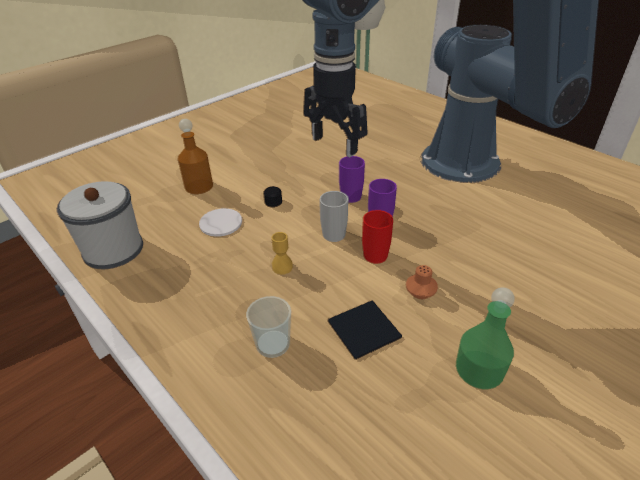

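Fingers hang straight over the tin, mid-jaw near (336,125) in the scene view. Descending.

carry_out(
  motion=[0,-0.002,0.025,0,1,0,0,0.025,0,1,0,0,0.025,0,1,0,0,0.025,0,1,0,0,0.025,0,1,0,0,0.02,0,1,0,0,0.01,0,1,0,0,0,0,1,0,0,0,0,0,0,0,0,0,-0.3],
)

```text
t: 2.7
position: [0.4759, -0.0185, 0.0823]
orientation: [3.141, 0.0, 0.003]
force: [-0.3, -0.2, -0.8]
gripper_width: 0.743
```

carry_out(
  motion=[0,0,0,0,-1,0,0,0,0,-1,0,0,0,0,-1,0,0,0,0,-1,0,0,0,0,-1,0,0,0,0,-1,0,0,-0.01,0,-1,0,0,-0.02,0,-1,0,0,-0.02,0,-1,0,0,0,0,-1],
)

```text
t: 3.53
position: [0.4769, -0.018, 0.1345]
orientation: [3.14, 0.002, 0.009]
force: [0.0, -0.5, -1.8]
gripper_width: 0.714
```

Tin gripped (width 0.714, about 61 mm) and its weight shows on the wrist. Lifting and carrying it to the round coaster.

carry_out(
  motion=[0,0,-0.035,0,-1,0,0,-0.025,0,-1,0.02,0.0273,0,0,-1,0.02,0.0273,0,0,-1,0.02,0.0273,0,0,-1,0.02,0.0273,0,0,-1,0.02,0.0273,0,0,-1,0.02,0.0273,0,0,-1,0.02,0.0273,0,0,-1,0.02,0.0273,0,0,-1],
)

```text
t: 4.37
position: [0.6354, -0.2368, 0.1903]
orientation: [-3.14, -0.001, 0.003]
force: [0.1, 0.5, -2.0]
gripper_width: 0.708
```

carry_out(
  motion=[0,0,0,0,-1,0,0,0.025,0,-1,0,0,0.025,0,-1,0,0,0.02,0,-1,0,0,0.01,0,-1,0,0,0.008,0,-1,0,0,0,0,-1,0,0,0,0,-1,0,0,0,0,-1,0,0,0,0,-1],
)

```text
t: 5.2
position: [0.6363, -0.2365, 0.1049]
orientation: [3.14, 0.001, 0.004]
force: [-0.1, 0.3, -1.7]
gripper_width: 0.712
```

Run:
```python
from h import *
a=snap('scene','s2.png');b=snap('top','t2.png');print(env.observe()['position'],env.observe()['force'])
o=np.hstack([cv2.resize(a[120:260,150:310],(400,350)),cv2.resize(b[150:290,340:500],(400,350))]);cv2.imwrite('pics/c3.png',o[...,::-1])
```

```text
[ 0.63604717 -0.23640681  0.104641  ] [ 0.24442956  0.06919481 -1.430495  ]
```

View pics/c3.png

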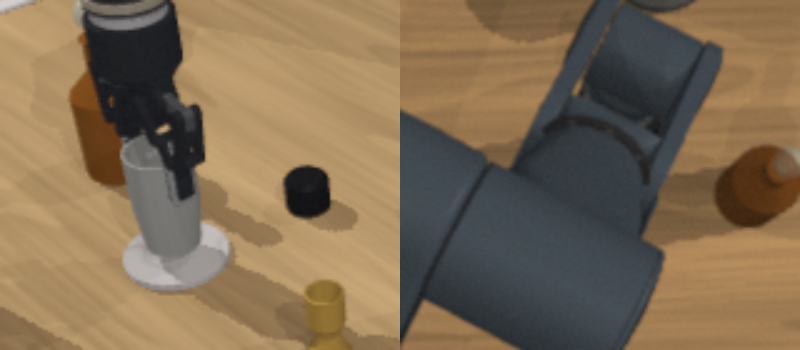

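Tin hangs about 15 mm above the coaster, centred on it in the scene crop. Lowering until it touches.

carry_out(
  motion=[0,0,0.004,0,-1,0,0,0.004,0,-1,0,0,0.003,0,-1,0,0,0.002,0,-1,0,0,0.001,0,-1,0,0,0,0,-1,0,0,0,0,-1,0,0,0,0,-1,0,0,0,0,-1,0,0,0,0,-1],
)

```text
t: 6.13
position: [0.6352, -0.236, 0.0908]
orientation: [-3.141, -0.001, 0.001]
force: [-3.0, 1.7, 7.3]
gripper_width: 0.714
```

Contact at 7 N, so I open and lift away.

carry_out(
  motion=[0,0,-0.001,0,-1,0,0,0,0,0.6,0,0,0,0,0.8,0,0,0,0,1,0,0,0,0,1,0,0,0,0,1,0,0,0,0,1,0,0,-0.02,0,1,0,0,-0.03,0,1,0,0,-0.035,0,1],
)

```text
t: 6.97
position: [0.634, -0.2354, 0.1738]
orientation: [-3.139, -0.001, 0.008]
force: [-0.0, 0.1, -0.1]
gripper_width: 1.002
```

carry_out(
  motion=[0,0,-0.035,0,1,-0.015,-0.037,0,0,1,-0.012,-0.039,0,0,1,-0.012,-0.039,0,0,1,-0.012,-0.039,0,0,1,-0.012,-0.039,0,0,1,-0.012,-0.039,0,0,1,-0.012,-0.039,0,0,1,-0.012,-0.039,0,0,1,-0.012,-0.039,0,0,1],
)

```text
t: 7.8
position: [0.5233, 0.1145, 0.2105]
orientation: [-3.142, -0.001, -0.001]
force: [0.5, 0.8, 0.5]
gripper_width: 0.997
```

Run:
```python
from m import *
a=snap('scene','s3.png');b=snap('top','t3.png');print(env.observe()['position'])
for k,n,im,bx in(('grey','top',b,(385,170,445,240)),('grey','scene',a,(180,130,260,245))):
    c=blob(im,k,bx);print(n,c.min(0),c.max(0),[(int(r),int(c[c[:,1]==r][:,0].min()),int(c[c[:,1]==r][:,0].max())) for r in range(c[:,1].min(),c[:,1].max()+1,3)])
o=np.hstack([cv2.resize(a[130:250,150:310],(400,300)),cv2.resize(b[150:270,340:500],(400,300))]);cv2.imwrite('pics/c4.png',o[...,::-1])
```

```text
[0.5209 0.118  0.2103]
top [397 192] [432 229] [(192, 416, 421), (195, 408, 427), (198, 403, 429), (201, 400, 430), (204, 398, 430), (207, 397, 432), (210, 397, 432), (213, 397, 432), (216, 397, 432), (219, 399, 431), (222, 401, 429), (225, 403, 426), (228, 408, 421)]
scene [199 178] [241 236] [(178, 212, 220), (181, 204, 226), (184, 201, 227), (187, 200, 227), (190, 201, 228), (193, 201, 229), (196, 202, 229), (199, 203, 230), (202, 203, 230), (205, 204, 230), (208, 205, 230), (211, 206, 236), (214, 204, 239), (217, 201, 241), (220, 200, 241), (223, 199, 241), (226, 199, 239), (229, 201, 237), (232, 203, 233), (235, 209, 225)]
```

View pics/c4.png

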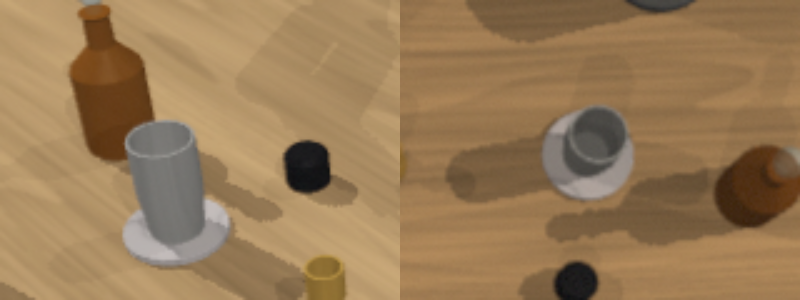

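View pics/t3.png

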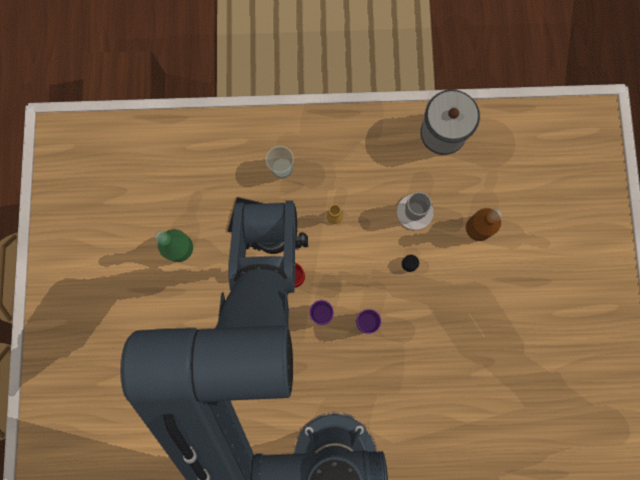

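Run:
```python
from m import *
a=(418.7,204.0);d=abs(ray('scene',214,187)[1][2]);b=(213.8,177.5+14*d)
print(tri(('top',)+a,('scene',)+b),onz('top',*a,.108),onz('scene',*b,.108))
```

```text
(array([ 0.6339, -0.235 ,  0.1074]), np.float64(6.319596237941301e-05)) [ 0.6337 -0.2349  0.108 ] [ 0.6344 -0.2342  0.108 ]
```

Tin is at (0.634, −0.235), rim z 0.107, upright and within 2 mm of the coaster's centre. Now the strainer.

carry_out(
  motion=[-0.011,-0.029,0,0,0.2,-0.011,-0.029,0,0,0.2,-0.011,-0.029,0,0,0.2,-0.0105,-0.03,0,0,0.2,0,0,0.03,0,0.2,0,0,0.03,0,0.2,0,0,0.02,0,0.2,0,0,0.01,0,0.2,0,0,0,0,0.2,0,0,0,0,0.2],
)

```text
t: 8.73
position: [0.4811, 0.2294, 0.1203]
orientation: [3.141, 0.0, -0.0]
force: [-0.3, -0.7, 0.5]
gripper_width: 0.599
```

Run:
```python
from m import *
a=snap('scene','s4.png');print(env.observe()['position'])
o=np.hstack([cv2.resize(a[180:320,350:510],(640,560))]);cv2.imwrite('pics/c5.png',o[...,::-1])
```

```text
[0.4816 0.2295 0.1211]
```

View pics/c5.png

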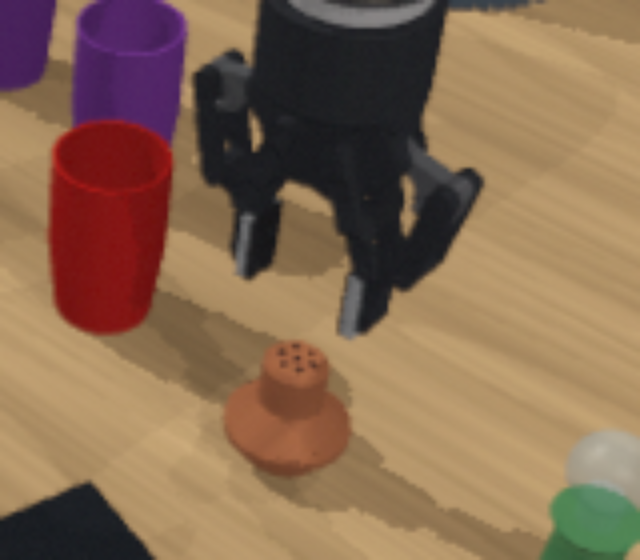

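Run:
```python
from m import *
for z in(.09,.095,.1,.105): print(z,proj('scene',(.4816,.2295-.0255,z)),proj('scene',(.4816,.2295+.0255,z)))
```

```text
0.09 (np.float64(413.91056668872454), np.float64(251.43021158233245)) (np.float64(436.16920212790427), np.float64(264.44405684941603))
0.095 (np.float64(414.1943855685449), np.float64(249.43800809490054)) (np.float64(436.54466605343714), np.float64(262.4346919140274))
0.1 (np.float64(414.48024497660725), np.float64(247.4314815734174)) (np.float64(436.92291820761307), np.float64(260.41040525517593))
0.105 (np.float64(414.76816699800304), np.float64(245.41047699649738)) (np.float64(437.3039897646355), np.float64(258.37103003832107))
```

carry_out(
  motion=[0,0,0.02,0,0.2,0,0,0.02,0,0.2,0,0,0.012,0,0.2,0,0,0.005,0,0.2,0,0,0,0,0.2,0,0,0,0,-0.1,0,0,0,0,-1,0,0,0,0,-1,0,0,0,0,-1,0,0,0,0,-1],
)

```text
t: 9.62
position: [0.4817, 0.23, 0.0647]
orientation: [-3.141, -0.002, -0.005]
force: [0.1, -0.2, 6.3]
gripper_width: 0.358
```

Run:
```python
from m import *
a=snap('scene','s5.png');print(env.observe()['position'])
o=np.hstack([cv2.resize(a[180:320,350:510],(640,560))]);cv2.imwrite('pics/c6.png',o[...,::-1])
```

```text
[0.4817 0.23   0.0648]
```

View pics/c6.png

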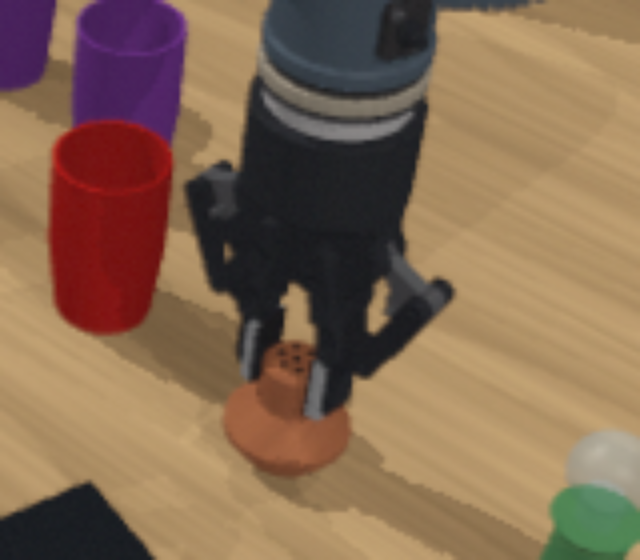

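The strainer is gripped at its neck and upright (width 0.358, about 30 mm). Lifting.

carry_out(
  motion=[0,0,-0.01,0,-1,0,0,-0.02,0,-1,0,0,-0.035,0,-1,0,0,-0.04,0,-1,0,0,-0.04,0,-1,0,0,0,0,-1,0.012,0.036,0,0,-1,0.012,0.036,0,0,-1,0.012,0.036,0,0,-1,0.012,0.036,0,0,-1],
)

```text
t: 10.5
position: [0.5283, 0.0848, 0.2087]
orientation: [-3.141, -0.003, 0.0]
force: [0.7, 0.5, -0.9]
gripper_width: 0.356
```

carry_out(
  motion=[0.0117,0.0357,0,0,-1,0.0117,0.0357,0,0,-1,0.0117,0.0357,0,0,-1,0.0117,0.0357,0,0,-1,0.0117,0.0357,0,0,-1,0.0117,0.0357,0,0,-1,0.0117,0.0357,0,0,-1,0.0117,0.0357,0,0,-1,0.0117,0.0357,0,0,-1,0,0,0,0,-1],
)

```text
t: 11.33
position: [0.6362, -0.2434, 0.2084]
orientation: [3.136, -0.007, 0.007]
force: [1.8, 0.1, -0.3]
gripper_width: 0.357
```

carry_out(
  motion=[0,0,0.01,0,-1,0,0,0.01,0,-1,0,0,0.008,0,-1,0,0,0,0,-1,0,0,0,0,-1,0,0,0,0,-1,0,0,0,0,-1,0,0,0,0,-1,0,0,0,0,-1,0,0,0,0,-1],
)

```text
t: 12.17
position: [0.6344, -0.2354, 0.1808]
orientation: [3.141, 0.001, 0.001]
force: [0.2, 1.1, -1.0]
gripper_width: 0.352
```

Run:
```python
from m import *
a=snap('scene','s6.png');print(env.observe()['position'])
o=np.hstack([cv2.resize(a[100:240,140:300],(640,560))]);cv2.imwrite('pics/c7.png',o[...,::-1])
```

```text
[ 0.6343 -0.2354  0.1806]
```

View pics/c7.png

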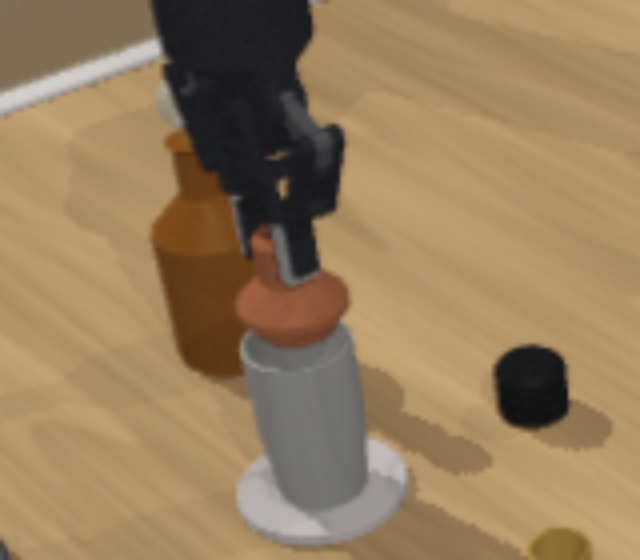

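Strainer hangs centred: flange at crop column 293, in line with the tin's axis. Lowering it into the mouth.

carry_out(
  motion=[0,0,0.004,0,-1,0,0,0.004,0,-1,0,0,0.004,0,-1,0,0,0.003,0,-1,0,0,0.003,0,-1,0,0,0.002,0,-1,0,0,0.001,0,-1,0,0,0,0,-1,0,0,0,0,-1,0,0,0,0,-1],
)

```text
t: 13.05
position: [0.6342, -0.2354, 0.1594]
orientation: [3.142, 0.001, 0.0]
force: [1.2, 0.2, -0.8]
gripper_width: 0.36
```

carry_out(
  motion=[0,0,0.001,0,-1,0,0,0.001,0,-1,0,0,0,0,-1,0,0,0,0,-1,0,0,0,0,-1,0,0,0,0,-1,0,0,0,0,-1,0,0,0,0,-1,0,0,0,0,-1,0,0,0,0,-1],
)

```text
t: 13.88
position: [0.6348, -0.2356, 0.1588]
orientation: [3.141, 0.001, 0.003]
force: [-0.7, -0.4, 5.5]
gripper_width: 0.357
```

Run:
```python
from m import *
a=snap('scene','s7.png');print(env.observe()['position'],env.observe()['force'])
o=np.hstack([cv2.resize(a[100:240,140:300],(640,560))]);cv2.imwrite('pics/c8.png',o[...,::-1])
```

```text
[ 0.6348 -0.2356  0.1588] [0.4173 1.0579 5.3267]
```

View pics/c8.png

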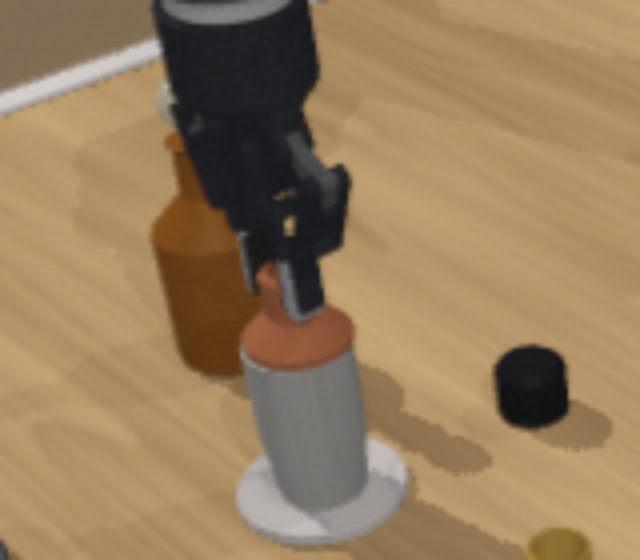

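Seated: the flange is flush on the rim, with contact at the predicted height of 0.159. Release and lift off.

carry_out(
  motion=[0,0,-0.001,0,-1,0,0,0,0,-0.1,0,0,0,0,0.2,0,0,0,0,0.2,0,0,0,0,0.2,0,0,0,0,0.2,0,0,-0.01,0,0.2,0,0,-0.02,0,0.2,0,0,-0.03,0,0.2,0,0,-0.03,0,0.4],
)

```text
t: 14.77
position: [0.6336, -0.2351, 0.2489]
orientation: [-3.14, -0.001, 0.003]
force: [1.1, 0.3, -0.3]
gripper_width: 0.698
```

carry_out(
  motion=[-0.036,-0.0055,0,0,0.6,-0.036,-0.0055,0,0,0.6,-0.036,-0.0055,0,0,0.6,-0.035,-0.0052,0,0,0.6,0,0,0.03,0,0.6,0,0,0.035,0,0.6,0,0,0.035,0,0.6,0,0,0.03,0,0.6,0,0,0.02,0,0.6,0,0,0,0,0.6],
)

```text
t: 15.6
position: [0.4892, -0.2126, 0.0952]
orientation: [-3.137, -0.001, 0.01]
force: [0.7, 0.5, -0.1]
gripper_width: 0.801
```

Run:
```python
from m import *
a=snap('scene','s8.png');print(env.observe()['position'],env.observe()['force'])
c=blob(a,'copper',(185,150,250,215));print(c.min(0),c.max(0))
o=np.hstack([cv2.resize(a[100:240,160:320],(640,560))]);cv2.imwrite('pics/c9.png',o[...,::-1])
```

```text
[ 0.4903 -0.2133  0.0971] [ 0.4921 -1.266   0.8578]
[200 164] [227 192]
```

View pics/c9.png

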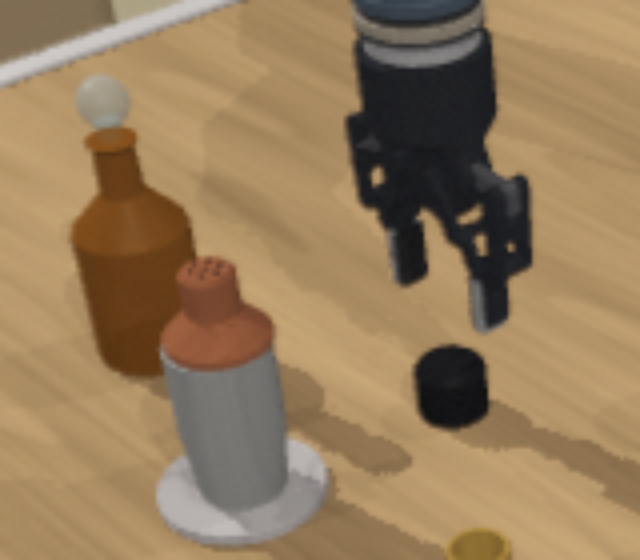

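Strainer stands seated and upright (neck at crop (207,285)); the jaws are over the cap. Descending on the cap.

carry_out(
  motion=[0,0,0.025,0,0.6,0,0,0.02,0,0.6,0,0,0.012,0,0.6,0,0,0.008,0,0.6,0,0,0,0,0.6,0,0,0,0,0.2,0,0,0,0,-1,0,0,0,0,-1,0,0,0,0,-1,0,0,0,0,-1],
)

```text
t: 16.48
position: [0.492, -0.2143, 0.0347]
orientation: [3.14, 0.001, 0.003]
force: [-0.7, 0.4, 6.9]
gripper_width: 0.507
```

Run:
```python
from m import *
a=snap('scene','s9.png');print(env.observe()['position'],env.observe()['force'])
o=np.hstack([cv2.resize(a[120:240,200:340],(700,600))]);cv2.imwrite('pics/c10.png',o[...,::-1])
```

```text
[ 0.492  -0.2143  0.0347] [0.4476 0.3261 6.3727]
```

View pics/c10.png

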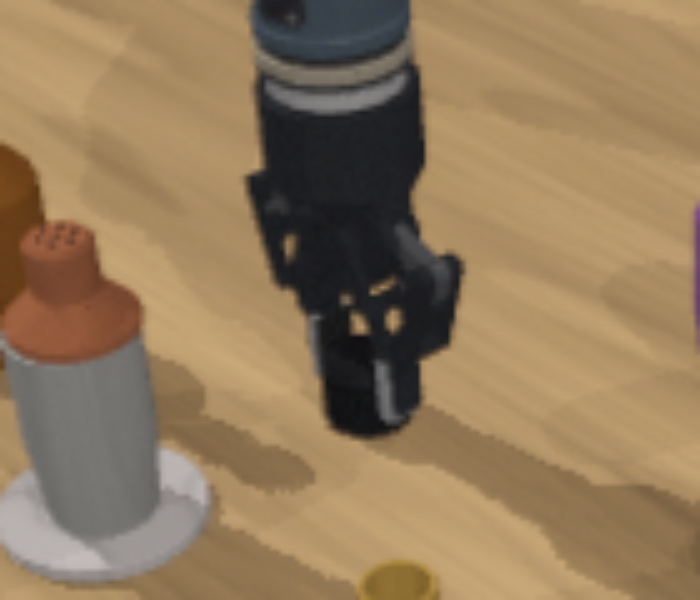

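Cap held (width 0.507, about 43 mm) and upright. Lift and carry it over the strainer.

carry_out(
  motion=[0,0,-0.01,0,-1,0,0,-0.03,0,-1,0,0,-0.037,0,-1,0,0,-0.037,0,-1,0,0,-0.037,0,-1,0,0,-0.036,0,-1,0.02,0.003,0,0,-1,0.03,0.0045,0,0,-1,0.03,0.0045,0,0,-1,0.03,0.0045,0,0,-1],
)

```text
t: 17.37
position: [0.6019, -0.2301, 0.2218]
orientation: [3.141, 0.001, 0.001]
force: [-0.3, -0.2, -1.0]
gripper_width: 0.5
```

carry_out(
  motion=[0.02,0.003,0,0,-1,0.013,0.002,0,0,-1,0,0,0,0,-1,0,0,0,0,-1,0,0,0.01,0,-1,0,0,0.008,0,-1,0,0,0,0,-1,0,0,0,0,-1,0,0,0,0,-1,0,0,0,0,-1],
)

```text
t: 18.2
position: [0.6341, -0.2354, 0.2026]
orientation: [3.141, 0.001, 0.001]
force: [-0.0, 0.3, -1.3]
gripper_width: 0.505
```

Run:
```python
from m import *
a=snap('scene','s10.png');print(env.observe()['position'],env.observe()['force'])
o=np.hstack([cv2.resize(a[90:230,140:300],(640,560))]);cv2.imwrite('pics/c11.png',o[...,::-1])
for z in (.154,.168,.204): print(proj('scene',(.6347,-.2355,z)))
```

```text
[ 0.6342 -0.2354  0.2027] [-0.0983  0.4118 -0.3046]
(np.float64(209.83570534937525), np.float64(166.88140331360307))
(np.float64(208.73074269571626), np.float64(161.21013224492603))
(np.float64(205.79749981961442), np.float64(146.15512979253208))
```

View pics/c11.png

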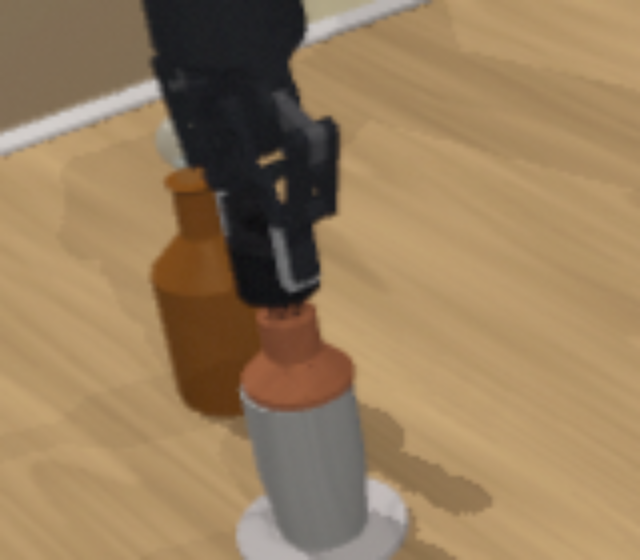

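Run:
```python
from m import *
a=cv2.cvtColor(cv2.imread('pics/s10.png'),cv2.COLOR_BGR2RGB)
c=blob(a,'copper',(185,155,250,200))
print([(int(r),int(c[c[:,1]==r][:,0].min()),int(c[c[:,1]==r][:,0].max())) for r in range(c[:,1].min(),c[:,1].max()+1)])
o=cv2.resize(a[135:185,185:235],(600,600),interpolation=cv2.INTER_NEAREST);cv2.imwrite('pics/c12.png',np.clip(o[...,::-1].astype(int)*2,0,255))
```

```text
[(166, 212, 217), (167, 205, 218), (168, 204, 218), (169, 204, 218), (170, 204, 218), (171, 205, 218), (172, 205, 219), (173, 205, 219), (174, 205, 219), (175, 206, 220), (176, 206, 221), (177, 205, 223), (178, 205, 225), (179, 204, 226), (180, 203, 227), (181, 202, 227), (182, 201, 227), (183, 200, 227), (184, 200, 227), (185, 200, 227), (186, 200, 227), (187, 201, 226), (188, 201, 225), (189, 202, 224), (190, 203, 222), (191, 205, 220), (192, 207, 216)][ WARN:0@0.388] global loadsave.cpp:1063 imwrite_ Unsupported depth image for selected encoder is fallbacked to CV_8U.
```

View pics/c12.png

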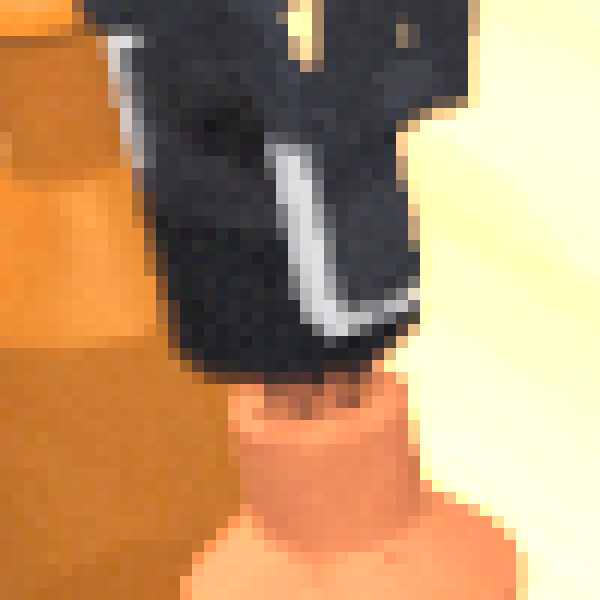

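Cap rim centre is at about column 209 and the neck axis extrapolates to about 209.7, so the offset is roughly 2 mm (about +x), inside the 3.5 mm clearance. I trim x by −1.5 mm and lower in two steps, watching the force.

carry_out(
  motion=[-0.0015,0,0,0,-1,0,0,0.005,0,-1,0,0,0.005,0,-1,0,0,0.005,0,-1,0,0,0.003,0,-1,0,0,0.002,0,-1,0,0,0,0,-1,0,0,0,0,-1,0,0,0,0,-1,0,0,0,0,-1],
)

```text
t: 19.08
position: [0.6329, -0.2353, 0.1826]
orientation: [3.141, 0.001, 0.001]
force: [-0.3, -0.5, -0.6]
gripper_width: 0.505
```

carry_out(
  motion=[0,0,0.004,0,-1,0,0,0.004,0,-1,0,0,0.003,0,-1,0,0,0.003,0,-1,0,0,0.002,0,-1,0,0,0.001,0,-1,0,0,0,0,-1,0,0,0,0,-1,0,0,0,0,-1,0,0,0,0,-1],
)

```text
t: 19.92
position: [0.6328, -0.2352, 0.1654]
orientation: [3.141, 0.001, 0.0]
force: [-0.4, 0.5, -0.3]
gripper_width: 0.502
```

No contact on the way down, so the cap is over the neck. Last millimetres:

carry_out(
  motion=[0,0,0.001,0,-1,0,0,0.001,0,-1,0,0,0,0,-1,0,0,0,0,-1,0,0,0,0,-1,0,0,0,0,-1,0,0,0,0,-1,0,0,0,0,-1,0,0,0,0,-1,0,0,0,0,-1],
)

```text
t: 20.75
position: [0.6331, -0.2354, 0.1647]
orientation: [3.141, 0.001, 0.002]
force: [-1.3, 0.1, 4.6]
gripper_width: 0.51
```

Run:
```python
from m import *
a=snap('scene','s11.png');print(env.observe()['position'],env.observe()['force'])
o=np.hstack([cv2.resize(a[90:230,140:300],(640,560))]);cv2.imwrite('pics/c13.png',o[...,::-1])
```

```text
[ 0.6331 -0.2354  0.1647] [-1.8607  0.0901  6.2202]
```

View pics/c13.png

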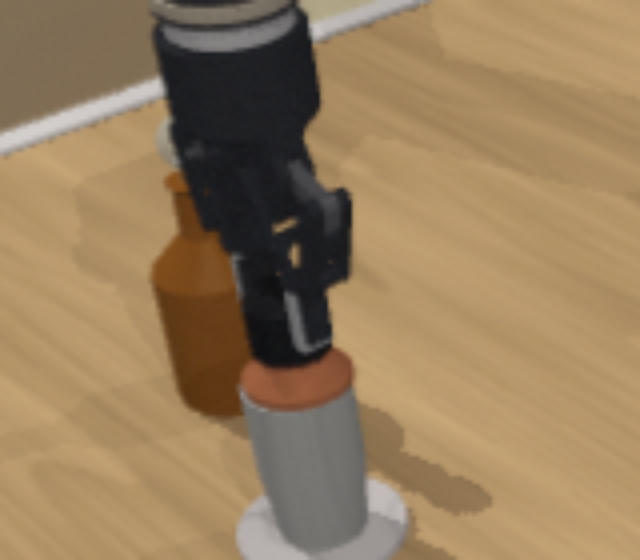

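Cap rests at TCP z 0.1647, exactly as predicted, with light contact. Release, lift and go to the jigger.

carry_out(
  motion=[0,0,-0.001,0,-1,0,0,0,0,0.3,0,0,0,0,0.6,0,0,0,0,0.6,0,0,0,0,0.6,0,0,0,0,0.6,0,0,-0.015,0,0.6,0,0,-0.03,0,0.6,0,0,-0.03,0,0.6,0,0,0,0,0.4],
)

```text
t: 21.63
position: [0.636, -0.2369, 0.2461]
orientation: [3.135, 0.001, 0.017]
force: [1.6, -0.3, 1.5]
gripper_width: 0.701
```

carry_out(
  motion=[-0.001,-0.036,0,0,0.2,-0.001,-0.036,0,0,0.2,-0.001,-0.036,0,0,0.2,-0.001,-0.036,0,0,0.2,0,-0.036,0,0,0.2,0,-0.0377,0,0,0.2,0,0,0.03,0,0.2,0,0,0.03,0,0.2,0,0,0.03,0,0.2,0,0,0,0,0.2],
)

```text
t: 22.47
position: [0.6242, -0.0162, 0.1433]
orientation: [-3.139, -0.002, 0.019]
force: [-1.1, 0.7, 0.8]
gripper_width: 0.601
```

Run:
```python
from m import *
a=snap('scene','s12.png');print(env.observe()['position'],env.observe()['force'])
o=np.hstack([cv2.resize(a[120:290,160:330],(600,600))]);cv2.imwrite('pics/c14.png',o[...,::-1])
```

```text
[ 0.6259 -0.0168  0.1461] [0.7826 0.304  0.2861]
```

View pics/c14.png

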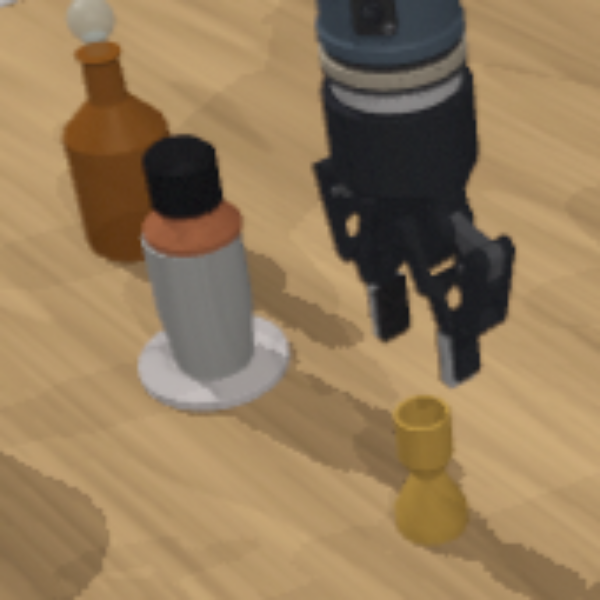

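The stack is complete: black cap down on the copper shoulder at crop (182,175), everything upright. Jaws are over the jigger; descending.

carry_out(
  motion=[0,0,0.02,0,0.2,0,0,0.025,0,0.2,0,0,0.019,0,0.2,0,0,0.01,0,0.2,0,0,0,0,0.2,0,0,0,0,-0.1,0,0,0,0,-1,0,0,0,0,-1,0,0,0,0,-1,0,0,0,0,-1],
)

```text
t: 23.35
position: [0.63, -0.0179, 0.0772]
orientation: [3.141, 0.001, 0.006]
force: [0.2, -0.4, 5.8]
gripper_width: 0.353
```

carry_out(
  motion=[0,0,-0.01,0,-1,0,0,-0.03,0,-1,0,0,-0.03,0,-1,0,0,0,0,-1,0,-0.03,0,0,-1,0,-0.034,0,0,-1,0,-0.034,0,0,-1,0.001,-0.034,0,0,-1,0.001,-0.034,0,0,-1,0.001,-0.034,0,0,-1],
)

```text
t: 24.18
position: [0.6303, 0.1841, 0.145]
orientation: [3.141, 0.001, -0.003]
force: [0.6, 0.3, -1.0]
gripper_width: 0.353
```

carry_out(
  motion=[0,-0.025,0,0,-1,0,-0.01,0,0,-1,0,0,0,0,-1,0,0,0.02,0,-1,0,0,0.02,0,-1,0,0,0.01,0,-1,0,0,0,0,-1,0,0,0,0,-1,0,0,0,0,-1,0,0,0,0,-1],
)

```text
t: 25.02
position: [0.6323, 0.2171, 0.0966]
orientation: [-3.141, -0.0, -0.004]
force: [-0.5, 0.6, 0.5]
gripper_width: 0.348
```

Run:
```python
from m import *
a=snap('scene','s13.png');print(env.observe()['position'],env.observe()['force'])
o=np.hstack([cv2.resize(a[200:370,270:440],(600,600))]);cv2.imwrite('pics/c15.png',o[...,::-1])
```

```text
[0.6323 0.2173 0.0966] [ 0.1296  1.0208 -1.1741]
```

View pics/c15.png

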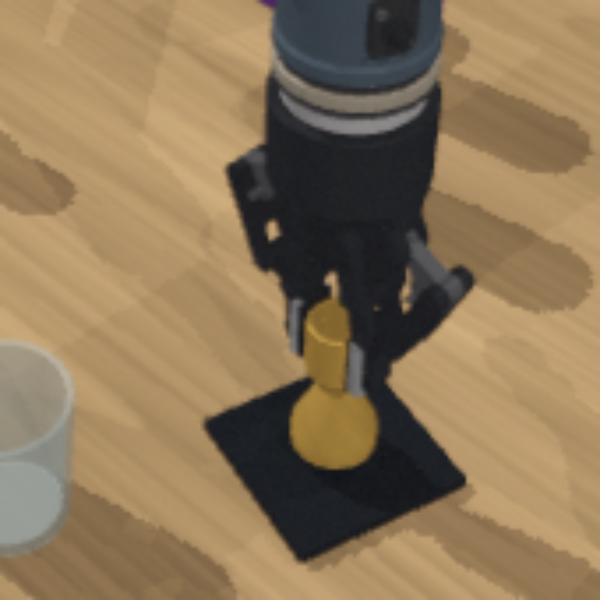

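Jigger is upright and centred, hanging about 11 mm above the slate. Lowering to contact.

carry_out(
  motion=[0,0,0.004,0,-1,0,0,0.003,0,-1,0,0,0.002,0,-1,0,0,0.001,0,-1,0,0,0.001,0,-1,0,0,0.001,0,-1,0,0,0,0,-1,0,0,0,0,-1,0,0,0,0,-1,0,0,0,0,-1],
)

```text
t: 25.9
position: [0.6317, 0.2177, 0.0854]
orientation: [-3.142, -0.002, -0.002]
force: [-2.5, -0.2, 9.0]
gripper_width: 0.351
```

carry_out(
  motion=[0,0,-0.001,0,-1,0,0,0,0,-0.1,0,0,0,0,0.2,0,0,0,0,0.3,0,0,0,0,0.3,0,0,0,0,0.3,0,0,-0.015,0,0.3,0,0,-0.03,0,0.3,0,0,-0.035,0,0.3,0,0,-0.035,0,0.3],
)

```text
t: 26.73
position: [0.6306, 0.2173, 0.1994]
orientation: [3.141, 0.001, -0.004]
force: [0.7, -0.3, 0.4]
gripper_width: 0.649
```

carry_out(
  motion=[-0.03,0.015,-0.01,0,0.3,-0.03,0.015,-0.01,0,0.3,-0.03,0.015,0,0,0.3,-0.03,0.015,0,0,0.3,-0.03,0.015,0,0,0.3,0,0,0,0,0.3,0,0,0,0,0.3,0,0,0,0,0.3,0,0,0,0,0.3,0,0,0,0,0.3],
)

```text
t: 27.57
position: [0.4829, 0.1427, 0.2194]
orientation: [-3.141, -0.002, -0.003]
force: [-1.0, 0.3, -0.3]
gripper_width: 0.648
```

Run:
```python
from m import *
a=snap('scene','s14.png');b=snap('top','t14.png');o=env.observe();print(o['position'],o['force'],o['t'])
```

```text
[0.4824 0.1427 0.2192] [ 0.1303 -0.3057  0.8059] 27.6667
```

View pics/s14.png

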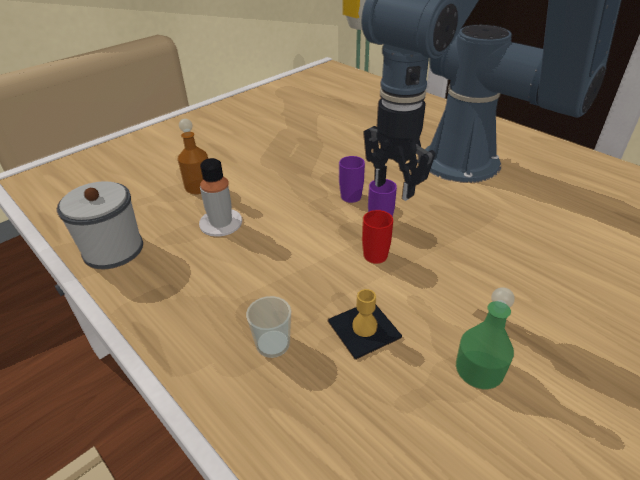

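View pics/t14.png

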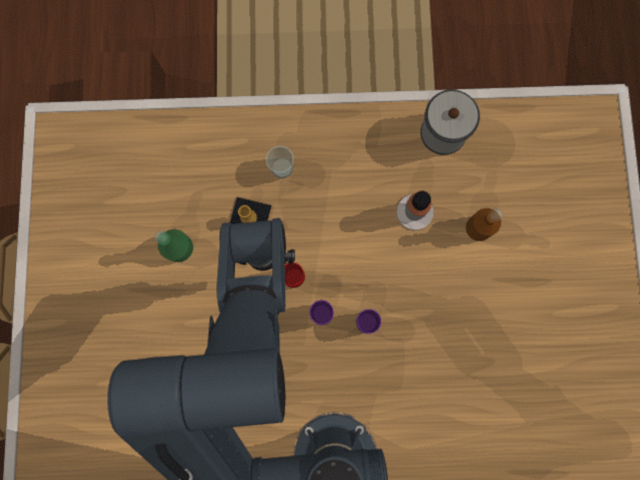

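```bash
python3 - <<'E'
from m import *
a=cv2.cvtColor(cv2.imread('pics/s14.png'),cv2.COLOR_BGR2RGB);b=cv2.cvtColor(cv2.imread('pics/t14.png'),cv2.COLOR_BGR2RGB)
c=blob(a,'brass',(345,280,390,345));print(c.min(0),c.max(0),[(int(r),int(c[c[:,1]==r][:,0].min()),int(c[c[:,1]==r][:,0].max())) for r in range(c[:,1].min(),c[:,1].min()+12,3)])
c2=blob(b,'brass',(232,198,264,226));print(c2.min(0),c2.max(0))
cs=c[c[:,1]<c[:,1].min()+12];u=(cs[:,0].min()+cs[:,0].max())/2;w=(cs[:,0].max()-cs[:,0].min()+1)/2
v=c[:,1].min()-.5+w*abs(ray('scene',u,300)[1][2]); t=(245,c2[:,1].min()-.5+6.5)
print(t,(u,v),tri(('top',)+t,('scene',u,v)))
k=blob(a,'dark',(198,155,226,185));k2=blob(b,'dark',(408,186,434,214));print(k.min(0),k.max(0),k2.min(0),k2.max(0))
w=(k[:,0].max()-k[:,0].min()+1)/2;u=(k[:,0].min()+k[:,0].max())/2;v=k[:,1].min()-.5+w*.6
print('cap',tri(('top',)+tuple((k2.min(0)+k2.max(0))/2),('scene',u,v)))
E
python3 -c "
from h import *
env.sign_off(); print(env.observe()['t'])"
```

```text
[353 289] [376 336] [(289, 364, 365), (292, 359, 373), (295, 358, 374), (298, 358, 375)]
[238 205] [256 221]
(245, np.float64(211.0)) (np.float64(366.0), np.float64(295.44256243097766)) (array([0.6319, 0.2161, 0.0905]), np.float64(0.0031584755737890913))
[200 159] [222 181] [412 191] [430 210]
cap (array([ 0.6317, -0.2341,  0.1569]), np.float64(0.0006864417804242913))
the job is handed in; nothing more can be done
the job is handed in; nothing more can be done
```

The cocktail set is back in order and the job is handed in, at about 28 s on the robot's clock. I set the tin on the round coaster, the strainer in its mouth, the cap over the neck and then the jigger on the slate coaster. Each piece was let go before I fetched the next.

**Last checks**
- **Tin:** measured at (0.634, −0.235) with its rim at z 0.107, about 2 mm from the coaster's centre. This was checked before the strainer went on.
- **Strainer and cap:** both touched down at the predicted tool heights (0.159 m and 0.165 m), and the last pictures show them fully down and upright.
- **Jigger:** measured at (0.632, 0.216) with its rim at z 0.091, about 1 mm from the slate's centre and upright.
- **Decanters and tumbler:** they look unmoved in the last pictures; I did not measure them again.
- **Robot:** stood clear of everything at hand-in.

**Disagreements**
- The two cameras differed by up to about 3–5 mm sideways, most at the slate and the strainer.
- The last cap reading from the pictures gave z 0.157 where I expected about 0.163. I put this down to its domed edge and blending with dark pixels, because the contact height matched.

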